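# Line up the sample bottles by size

### The arm

A 7-joint arm with a two-finger parallel gripper is mounted at the origin on the work surface. World frame = base frame: x ahead of the robot, y to its left, z up, the work surface at z = 0. Lengths are in m, angles in rad, forces in N, time in s.
With the tool pointing down it reaches from about 0.4 to 0.85 m from the base axis. Payload 10.4 kg.
Tool frame: the origin (TCP) lies at the very end of the fingers, on their centre line; the grasp point (between the pads) lies 19 mm behind it; z points along the fingers, y is the line along which they close (so a half turn about z gives the same grasp; the last joint's range is limited). The gripper opens to 85 mm and grips with 20 to 120 N. Pads are 22 mm wide; open, the fingers measure 114 mm over their backs; the gripper's body (76 mm by 85 mm) begins 54 mm behind the grasp point. The pads swing forward as they close: fully open they stand 13 mm farther back than shut.
Start: joints at [-1.214, 0.332, -0.065, 1.46, 0.022, 1.35, -0.088], TCP at [0.232, 0.58, 0.231] pointing down, gripper open.
Joint ranges: [-2.6, 2.6], [-0.5, 2.12], [-1.47, 1.34], [0.16, 2.42], [-1.27, 4.41], [0.06, 2.06], [-2.6, 2.6]. Speed limits (rad/s): [2.22, 2.22, 2.79, 2.79, 3.14, 3.14, 3.14].

### API

Orientations are given as a unit quaternion [x, y, z, w].
In Python, from workcell import manip gives the robot as it stands.
- The arm moves only by the tool advance, called after ">>>" as name(argument=value, ...), one argument or row to a line, values as JSON. Schema: {"type":"object","properties":{"segments":{"type":"array","items":{"type":"array","items":{"type":"array","items":{"type":"number"},"minItems":7,"maxItems":7},"minItems":1,"maxItems":20},"minItems":1,"maxItems":1},"grip_force":{"type":"number"},"only":{"type":"string"},"quiet":{"type":"boolean"},"lines":{"type":"string"}},"required":["segments"],"additionalProperties":false}. segments is a list that holds a single list of rows (three levels of brackets), with 1 to 20 rows, each of 7 numbers: a rotation vector rx, ry, rz in parts of the range, where 1.0 means 360 degrees, then dx, dy, dz in fractions of the full range, 1 being 0.75 m, then the opening from 0.0 (shut) to 1.0 (fully open); each row is the pose to reach, as a shift and turn from the pose commanded when the call began, along the tool's axes at that moment; what a row does not reach only later rows make up. A row lasts 1/8 s, in which the tool goes at most 0.0625 m and 0.188 rad, less where a joint would pass 70% of its speed; a pose out of reach is approached as far as the arm can. The fingers move at their own pace and stop on an object; grip_force is the grip in N (left out, the last holds). Time passes only in rows, so rows that do not move let the fingers close. The tool returns the time, the measured TCP pose, the force, the opening and the grip force at its end. only (a regular expression) keeps the lines of the reply that match it, lines (a string "A,B") keeps lines A to B, and quiet returns only ok. Input that does not fit is refused with a message, and nothing moves.
- manip.get_obs(): the state, without advancing time (a new reading comes with each control period).
- manip.camera(name): name is "scene" or "top" or "wrist"; returns the picture (480x640x3 uint8, blue, green, red); there is no depth.
- manip.calibration(name): a dict with "fx", "fy", "cx", "cy" (pixels), "k1" (the pictures are not rectified: a ray, as slopes to the right and down, at radius r is drawn at 1 + k1 r^2 times it, then the intrinsics apply), "world_from_camera" (4x4, takes a point from camera to world coordinates); the wrist camera has in their place "tool_from_camera" (4x4, takes a point from camera to tool coordinates, whose origin is the TCP and whose axes are the flange's). Camera axes: x right, y up, looking along -z (the intrinsics and any distortion apply to the point x, -y, -z); pixel columns grow to the right and rows downward; lengths in m; the calibration is good to about 2 mm. A picture is of the moment at which its call begins: read the wrist's pose just before it. calibration takes no time and is no camera call.
- manip.hand_in(): hands the job in; it is judged then, once.
Trained networks look in the newest picture that a camera, given by its name, has taken for a name from the list of things; names that differ only in an ending like _2 or _b are one class to them, and where a whole thing is asked for, a point or a joint stands for the part that bears it (a point fixed in the world has none). Each returns a list of dicts, best first, with "confidence" (0 to 1); they miss things now and then, are a little off and sometimes report something else, mostly with a low value. They report only what shows in the picture. A call takes as long as a camera call. They do not tell look-alikes from the thing itself.
- manip.outline_of(camera, thing): "mask" (480x640 bool, what is visible of it) and "bbox" ([left, top, right, bottom] in pixels, round what is visible of it).
The state is a dict: "clock": time; "joint_pos": joint angles; "joint_velocities": joint speeds; "tau": joint torques, N m; "position": TCP position; "ee_rot": TCP orientation; "ft_force": force on the tool from outside, world axes, zero at the start; "torque": the same for the moment, N m; "grip_width": opening from 0.0 (shut) to 1.0 (fully open); "grasp_force": force on a finger pad.
Only numpy, scipy, OpenCV 4.12 (cv2) and the standard library are available. Lean on these libraries where they do the work, as an engineer would, in place of code of your own. Each camera call takes 0.05 s, during which the arm holds its last target. There are 200 camera calls.

### The job

Line up the four capped amber bottles on the row of cork discs in order of size, one bottle standing upright and centred on each disc: the smallest on the disc at the end next to the steel beaker, the largest at the end next to the white dish. Set each bottle down gently without tipping any over, and leave the beaker and the dish where they are.

Things in the scene. Friction and masses are not known exactly. Their poses are not given: they have to be found in the camera images.
- bottle_25: The smallest of four capped amber glass bottles, loose, upright on the bench at the start: body 36 mm in diameter, 75 mm tall overall, about 50 g. Its top 30 mm is a fixed black cap 30 mm in diameter (good to grip), over 8 mm of narrower neck; from 37 mm above its underside down it widens to the body. Origin at the centre of the underside, z up its axis; yaw means nothing.
- bottle_50: The second smallest of four capped amber glass bottles, loose, upright on the bench at the start: body 46 mm in diameter, 91 mm tall overall, about 80 g. Its top 30 mm is a fixed black cap 36 mm in diameter (good to grip), over 8 mm of narrower neck; from 53 mm above its underside down it widens to the body. Origin at the centre of the underside, z up its axis; yaw means nothing.
- bottle_100: The second largest of four capped amber glass bottles, loose, upright on the bench at the start: body 56 mm in diameter, 110 mm tall overall, about 120 g. Its top 30 mm is a fixed black cap 46 mm in diameter (good to grip), over 8 mm of narrower neck; from 72 mm above its underside down it widens to the body. Origin at the centre of the underside, z up its axis; yaw means nothing.
- bottle_250: The largest of four capped amber glass bottles, loose, upright on the bench at the start: body 70 mm in diameter, 143 mm tall overall, about 230 g. Its top 30 mm is a fixed black cap 50 mm in diameter (good to grip), over 8 mm of narrower neck; from 105 mm above its underside down it widens to the body. Origin at the centre of the underside, z up its axis; yaw means nothing.
- disc_1: Fixed round cork disc, 78 mm in diameter and 4 mm thick, at the end of the row to the robot's left (+y). Four like discs lie about 100 mm apart in a nearly straight row on a flat steel plate (95 x 420 x 8 mm) that is fixed to the bench. Origin at the centre of its underside, 8 mm above the bench; its top is 12 mm above the bench. Its y axis runs along the row towards disc_1.
- disc_2: Fixed round cork disc, 78 mm in diameter and 4 mm thick, second from the robot's left. Four like discs lie about 100 mm apart in a nearly straight row on a flat steel plate (95 x 420 x 8 mm) that is fixed to the bench. Origin at the centre of its underside, 8 mm above the bench; its top is 12 mm above the bench. Its y axis runs along the row towards disc_1.
- disc_3: Fixed round cork disc, 78 mm in diameter and 4 mm thick, third from the robot's left. Four like discs lie about 100 mm apart in a nearly straight row on a flat steel plate (95 x 420 x 8 mm) that is fixed to the bench. Origin at the centre of its underside, 8 mm above the bench; its top is 12 mm above the bench. Its y axis runs along the row towards disc_1.
- disc_4: Fixed round cork disc, 78 mm in diameter and 4 mm thick, at the end of the row to the robot's right (-y). Four like discs lie about 100 mm apart in a nearly straight row on a flat steel plate (95 x 420 x 8 mm) that is fixed to the bench. Origin at the centre of its underside, 8 mm above the bench; its top is 12 mm above the bench. Its y axis runs along the row towards disc_1.
- beaker: Plain steel beaker, empty, open at the top, 60 mm in diameter, 75 mm tall, loose on the bench just past one end of the row of discs (either end), about 115 mm from the last disc's centre. Origin at the centre of its underside.
- dish: Low white porcelain dish, 76 mm in diameter, 32 mm tall, loose on the bench just past the other end of the row, about 115 mm from the last disc's centre. Origin at the centre of its underside.
Things that resemble listed ones, but are neither listed nor needed, are in the scene too. Leave any pink or red look-alike of the bottle_100 alone.

How it is judged:
At the end, for the whole second after the job is handed in: From the beaker's end to the dish's end the discs carry the smallest, second smallest, second largest and largest bottle, each standing on its disc with its centre within 14 mm of the disc's centre, upright within 0.1 rad, released and at rest (((horizontal distance between beaker and disc_1 below 0.2 m and horizontal distance between bottle_25 and disc_1 below 0.014 m and z of bottle_25 in the frame of disc_1 between 0.001 and 0.007 m and horizontal distance between bottle_50 and disc_2 below 0.014 m and z of bottle_50 in the frame of disc_2 between 0.001 and 0.007 m and horizontal distance between bottle_100 and disc_3 below 0.014 m and z of bottle_100 in the frame of disc_3 between 0.001 and 0.007 m and horizontal distance between bottle_250 and disc_4 below 0.014 m and z of bottle_250 in the frame of disc_4 between 0.001 and 0.007 m) or (horizontal distance between beaker and disc_4 below 0.2 m and horizontal distance between bottle_25 and disc_4 below 0.014 m and z of bottle_25 in the frame of disc_4 between 0.001 and 0.007 m and horizontal distance between bottle_50 and disc_3 below 0.014 m and z of bottle_50 in the frame of disc_3 between 0.001 and 0.007 m and horizontal distance between bottle_100 and disc_2 below 0.014 m and z of bottle_100 in the frame of disc_2 between 0.001 and 0.007 m and horizontal distance between bottle_250 and disc_1 below 0.014 m and z of bottle_250 in the frame of disc_1 between 0.001 and 0.007 m)) and angle between each of bottle_25, bottle_50, bottle_100, bottle_250's own z axis and vertical below 0.1 rad and linear speed of each of bottle_25, bottle_50, bottle_100, bottle_250 below 0.01 m/s and angular speed of each of bottle_25, bottle_50, bottle_100, bottle_250 below 0.1 rad/s and contact force between each of bottle_25, bottle_50, bottle_100, bottle_250 and the fingers below 0.1 N); the robot touches nothing.
It fails at once if a bottle is tipped over (angle between any of bottle_25, bottle_50, bottle_100, bottle_250's own z axis and vertical above 0.6 rad).
It fails at once if a bottle is slammed onto a disc (over 60 N) (contact force between any of bottle_25, bottle_50, bottle_100, bottle_250 and disc_1 above 60 N or contact force between any of bottle_25, bottle_50, bottle_100, bottle_250 and disc_2 above 60 N or contact force between any of bottle_25, bottle_50, bottle_100, bottle_250 and disc_3 above 60 N or contact force between any of bottle_25, bottle_50, bottle_100, bottle_250 and disc_4 above 60 N).
It fails at once if a bottle is let go in the air, more than 23 mm above a disc's top ((contact force between bottle_25 and anything else below 0.02 N and height (world z) of bottle_25 above 0.035 m) or (contact force between bottle_50 and anything else below 0.02 N and height (world z) of bottle_50 above 0.035 m) or (contact force between bottle_100 and anything else below 0.02 N and height (world z) of bottle_100 above 0.035 m) or (contact force between bottle_250 and anything else below 0.02 N and height (world z) of bottle_250 above 0.035 m)).
It fails at once if the beaker or the dish is pushed more than 25 mm from its place or tipped (distance of any of beaker, dish from where it was at the start of the episode above 0.025 m or angle between any of beaker, dish's own z axis and vertical above 0.5 rad).
It also fails if it takes over 102 s, if anything falls off the work surface, if the arm or the gripper's body presses on something with over 40 N, if the wrist force passes 120 N, or if a joint passes its speed limit or range.

## Working session

There is one attempt and no reset: what is moved stays moved. The work goes in short steps, Python scripts to look and compute and a tool call to move; the robot and the scene stay as the last step left them, time stands still between calls to the robot, and variables do not carry over. Pictures are saved under pics/ and viewed, at most 14 in all, crops included, and the job is handed in when it is done.

```bash
mkdir -p pics; cat > h.py <<'E'
import numpy as np,cv2
from workcell import manip
from scipy.spatial.transform import Rotation as R
def ray(name,uv):
    c=manip.calibration(name); K=np.array([[c['fx'],0,c['cx']],[0,c['fy'],c['cy']],[0,0,1.]])
    p=cv2.undistortPoints(np.array(uv,float).reshape(-1,1,2),K,np.array([c['k1'],0,0,0.])).reshape(-1,2)
    T=np.array(c['world_from_camera']) if 'world_from_camera' in c else None
    if T is None:
        o=manip.get_obs(); W=np.eye(4); W[:3,:3]=R.from_quat(o['ee_rot']).as_matrix(); W[:3,3]=o['position']; T=W@np.array(c['tool_from_camera'])
    d=np.c_[p[:,0],-p[:,1],-np.ones(len(p))]@T[:3,:3].T
    return T[:3,3],d
def atz(name,uv,z):
    o,d=ray(name,uv); return o+d*((z-o[2])/d[:,2])[:,None]
def proj(name,P):
    c=manip.calibration(name);T=np.linalg.inv(np.array(c['world_from_camera']))
    q=np.asarray(P)@T[:3,:3].T+T[:3,3];x=q[:,0]/-q[:,2];y=-q[:,1]/-q[:,2];s=1+c['k1']*(x*x+y*y)
    return np.c_[c['fx']*x*s+c['cx'],c['fy']*y*s+c['cy']]
E
python3 - <<'E'
from h import *
o=manip.get_obs();print(o['clock'],o['position'],o['ee_rot'],o['grip_width'])
for n in ['top','scene']:
    cv2.imwrite(f'pics/{n}0.png',manip.camera(n))
    c=manip.calibration(n);print(n,np.round(c['world_from_camera'],3).tolist())
    for t in ['bottle_25','bottle_50','bottle_100','bottle_250','disc_1','beaker','dish']:
        for r in manip.outline_of(n,t): print(n,t,round(r['confidence'],2),np.round(r['bbox']).tolist(),int(r['mask'].sum()))
E
```

```text
0.0 [0.23158068 0.5800936  0.23051391] [ 1.88745719e-01  9.82025720e-01 -7.29265500e-04 -8.51529158e-05] 1.0058719903111901
top [[0.011, 0.996, -0.084, 0.449], [-1.0, 0.011, 0.007, 0.009], [0.008, 0.084, 0.996, 0.936], [0.0, 0.0, 0.0, 1.0]]
top bottle_25 0.97 [172.0, 292.0, 199.0, 311.0] 498
top bottle_25 0.9 [202.0, 328.0, 241.0, 368.0] 1147
top bottle_25 0.82 [424.0, 279.0, 461.0, 306.0] 752
top bottle_25 0.7 [341.0, 276.0, 387.0, 319.0] 1539
top bottle_25 0.69 [256.0, 337.0, 292.0, 370.0] 963
top bottle_25 0.59 [194.0, 243.0, 236.0, 279.0] 1109
top bottle_25 0.55 [259.0, 270.0, 298.0, 303.0] 916
top bottle_50 0.97 [172.0, 292.0, 199.0, 311.0] 498
top bottle_50 0.9 [202.0, 328.0, 241.0, 368.0] 1147
top bottle_50 0.82 [424.0, 279.0, 461.0, 306.0] 752
top bottle_50 0.7 [341.0, 276.0, 387.0, 319.0] 1539
top bottle_50 0.69 [256.0, 337.0, 292.0, 370.0] 963
top bottle_50 0.59 [194.0, 243.0, 236.0, 279.0] 1109
top bottle_50 0.55 [259.0, 270.0, 298.0, 303.0] 916
top bottle_100 0.97 [172.0, 292.0, 199.0, 311.0] 498
top bottle_100 0.9 [202.0, 328.0, 241.0, 368.0] 1147
top bottle_100 0.82 [42
[... 2139 characters left out ...]
e bottle_100 0.63 [155.0, 262.0, 191.0, 314.0] 1458
scene bottle_250 0.98 [296.0, 165.0, 331.0, 231.0] 1653
scene bottle_250 0.81 [214.0, 183.0, 262.0, 268.0] 3136
scene bottle_250 0.77 [262.0, 133.0, 289.0, 197.0] 1558
scene bottle_250 0.71 [355.0, 157.0, 391.0, 221.0] 1648
scene bottle_250 0.67 [298.0, 121.0, 325.0, 175.0] 1185
scene bottle_250 0.65 [354.0, 139.0, 376.0, 180.0] 403
scene bottle_250 0.63 [155.0, 262.0, 191.0, 314.0] 1458
scene disc_1 0.95 [341.0, 285.0, 388.0, 328.0] 1593
scene disc_1 0.84 [232.0, 354.0, 290.0, 410.0] 2254
scene disc_1 0.79 [383.0, 256.0, 426.0, 290.0] 1315
scene beaker 0.69 [442.0, 207.0, 479.0, 256.0] 1517
scene dish 0.91 [154.0, 394.0, 215.0, 452.0] 2680
```

View pics/top0.png

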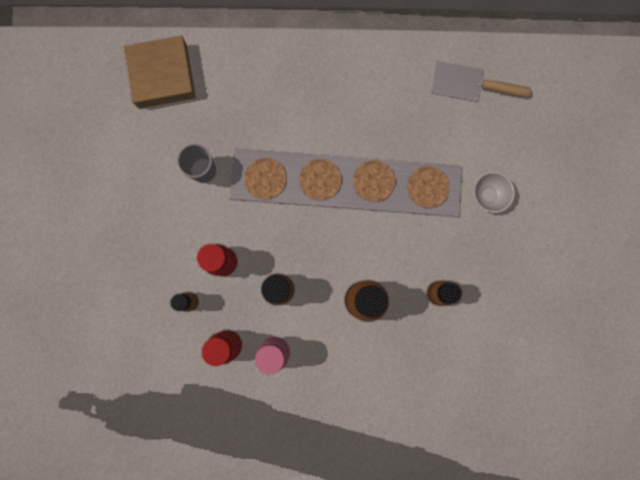

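View pics/scene0.png

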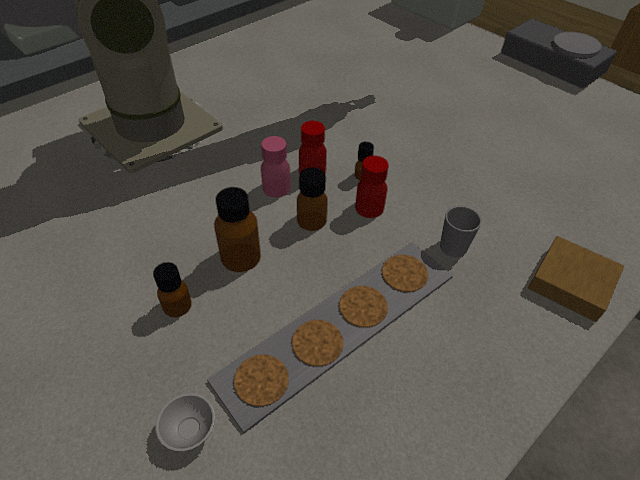

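The top view shows the beaker at (196,162), so at +y next to disc_1, and the dish at (495,193). The bottles are 25 at (182,302), 50 at (447,293), 100 at (278,290) and 250 at (370,301). The red and pink look-alikes are at (216,260), (221,350) and (271,356). The scene view agrees, so 25→disc_1, 50→disc_2, 100→disc_3 and 250→disc_4.

```bash
cat > meas.py <<'E'
from h import *
from scipy.optimize import least_squares
im={n:manip.camera(n) for n in ['top','scene']}
def blobs(mask,amin):
    n,l,s,c=cv2.connectedComponentsWithStats(mask.astype(np.uint8)); return [(s[i],c[i]) for i in range(1,n) if s[i][4]>amin]
def near(bl,p): return min(bl,key=lambda b:np.hypot(*(b[1]-p)))
a=np.linspace(0,2*np.pi,72); circ=np.c_[np.cos(a),np.sin(a),0*a]
dark={n:cv2.morphologyEx((im[n].max(2)<42).astype(np.uint8),cv2.MORPH_OPEN,np.ones((3,3))) for n in im}
seeds={'bottle_25':(15,[180,302],[366,148]),'bottle_50':(18,[451,293],[167,277]),'bottle_100':(23,[278,290],[312,183]),'bottle_250':(25,[372,301],[233,205])}
def fit(obs,r,h,x0):
    def res(v):
        out=[]
        for n,b in obs.items():
            P=np.vstack([circ*r+v,circ*r+v-[0,0,h]]); q=proj(n,P)
            out+= list(np.r_[q.min(0),q.max(0)]-b)
        return out
    s=least_squares(res,x0,loss='soft_l1',f_scale=1.); return s.x,np.round(res(s.x),1)
if __name__=='__main__':
  for k,(r,t,s) in seeds.items():
    obs={}
    for n,p in (('top',t),('scene',s)):
        b=near(blobs(dark[n],60),p)[0]; obs[n]=np.array([b[0]-.5,b[1]-.5,b[0]+b[2]-.5,b[1]+b[3]-.5])
    x,e=fit(obs,r/1e3,.03,np.r_[atz('top',[t],.1)[0]]); print(k,np.round(x,4),e)
  for i,(t,s) in enumerate([([265,179],[405,273]),([320,180],[363,306]),([374,181],[317,343]),([428,187],[261,380])]):
    obs={}
    A=[];B=[]
    for n,p in (('top',t),('scene',s)):
        hsv=cv2.cvtColor(im[n],cv2.COLOR_BGR2HSV); m=cv2.morphologyEx(((hsv[...,1]>90)&(hsv[...,2]>70)&(hsv[...,0]<25)).astype(np.uint8),cv2.MORPH_OPEN,np.ones((3,3)))
        b,c=near(blobs(m,200),p); obs[n]=np.array([b[0]-.5,b[1]-.5,b[0]+b[2]-.5,b[1]+b[3]-.5])
    x,e=fit(obs,.039,.004,np.r_[atz('top',[t],.012)[0]]); print('disc',i+1,np.round(x,4),e)
E
python3 meas.py; python3 -c "
from h import *
print(np.round(R.from_quat(manip.get_obs()['ee_rot']).as_matrix(),4))
for n,p in (('red1',[216,259]),('red2',[218,351]),('pink',[270,360])): print(n,atz('top',[p],.11))
for n,p,z in (('beaker',[194,160],.075),('dish',[495,193],.03)): print(n,atz('top',[p],z))"
```

```text
bottle_25 [0.4294 0.2347 0.0755] [-4.8 -1.7  1.5  1.5 -1.1 -0.7  0.7  1.3]
bottle_50 [ 0.4499 -0.2145  0.0885] [-2.2 -0.9  0.8  1.1 -1.1 -0.6  0.9  0.9]
bottle_100 [0.4528 0.0727 0.1099] [-1.1 -1.   0.6  0.8 -0.7  0.1  0.4  0.1]
bottle_250 [ 0.4356 -0.0777  0.1415] [-1.2 -0.8  0.7  0.9 -0.8 -0.1  0.8  0.3]
disc 1 [0.6543 0.103  0.0118] [-0.6 -0.5  0.4  1.  -0.5 -0.9  0.6  1.5]
disc 2 [0.6539 0.0027 0.0117] [-0.5 -0.6  0.3  0.9 -0.2 -0.7  0.1  1. ]
disc 3 [ 0.6526 -0.0957  0.0111] [-0.7 -1.2  0.1  1.3 -0.6 -0.6  0.3  1. ]
disc 4 [ 0.6427 -0.1954  0.0102] [-1.5 -0.9  0.4  1.4 -0.8 -0.8  0.5  1.3]
[[-0.9287  0.3707 -0.    ]
 [ 0.3707  0.9287  0.    ]
 [ 0.      0.     -1.    ]]
red1 [[0.49953583 0.16797772 0.11      ]]
red2 [[0.35365448 0.16098545 0.11      ]]
pink [[0.34054858 0.07839043 0.11      ]]
beaker [[0.67005287 0.21704172 0.075     ]]
dish [[ 0.62847556 -0.31224253  0.03      ]]
```

Measured heights (caps 0.0755, 0.0885, 0.110 and 0.1415, disc tops about 0.011) match the text. Next I move above bottle_25 and turn the closing line along world y.

Units first: shifts go in shares of 0.75 m and turns go in shares of 360 degrees. So -0.312 m is -0.416, -0.285 m is -0.38, -0.38 rad is -0.0605.

>>> advance(
  segments=[
    [[0, 0, -0.0286, -0.0707, -0.056, 0, 1], [0, 0, -0.0477, -0.1333, -0.1067, 0, 1], [0, 0, -0.0605, -0.2, -0.1587, 0, 1], [0, 0, -0.0605, -0.2627, -0.208, 0, 1], [0, 0, -0.0605, -0.3253, -0.2587, 0, 1], [0, 0, -0.0605, -0.38, -0.3013, 0, 1], [0, 0, -0.0605, -0.416, -0.3293, 0.0267, 1], [0, 0, -0.0605, -0.416, -0.3293, 0.0267, 1], [0, 0, -0.0605, -0.416, -0.3293, 0.0267, 1]],
  ],
  grip_force=40,
)

```text
clock: 2.02
position: [0.4296, 0.2362, 0.2116]
ee_rot: [-0.0, 1.0, 0.0, 0.0]
ft_force: [-0.1, 1.3, -0.6]
grip_width: 0.999
grasp_force: 0.0
```

```bash
python3 - <<'E'
from h import *
o=manip.get_obs();print(o['clock'],o['position'],np.round(R.from_quat(o['ee_rot']).as_matrix(),3).tolist())
cv2.imwrite('pics/w1.png',manip.camera('wrist'))
E
```

```text
2.025 [0.42963181 0.23615225 0.21159693] [[-1.0, -0.001, 0.0], [-0.001, 1.0, 0.001], [-0.0, 0.001, -1.0]]
```

View pics/w1.png

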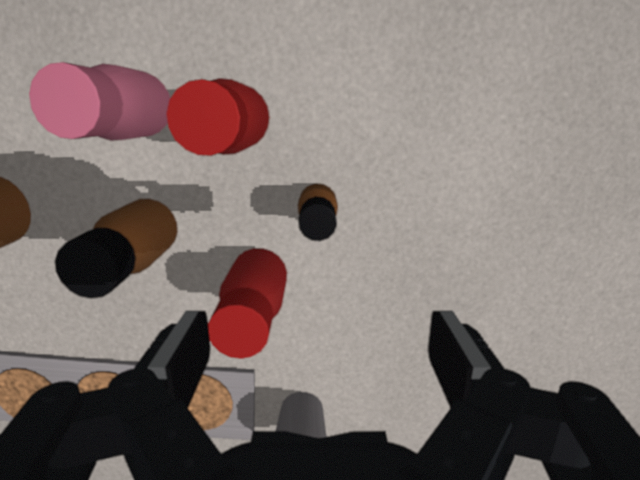

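The wrist picture shows bottle_25's cap at about (317,221), on the finger centre line. Red1 is at (240,330) and red2 at (205,118). I'll check its position from this picture.

```bash
python3 - <<'E'
from h import *
print(atz('wrist',[[317,221]],.0755), atz('wrist',[[95,262]],.11),atz('wrist',[[240,330],[205,118],[67,100]],.11))
E
```

```text
[[0.42737959 0.23533595 0.0755    ]] [[0.44727917 0.08119613 0.11      ]] [[0.50017344 0.17931855 0.11      ]
 [0.35244009 0.16693811 0.11      ]
 [0.34054184 0.08180149 0.11      ]]
```

To row units: 0.169 m is 0.2253, 0.0015 m is 0.002.

>>> advance(
  segments=[
    [[0, 0, 0, 0.002, -0.0013, 0.0733, 1], [0, 0, 0, 0.002, -0.0013, 0.14, 1], [0, 0, 0, 0.002, -0.0013, 0.1867, 1], [0, 0, 0, 0.002, -0.0013, 0.2133, 1], [0, 0, 0, 0.002, -0.0013, 0.2253, 1], [0, 0, 0, 0.002, -0.0013, 0.2253, 1], [0, 0, 0, 0.002, -0.0013, 0.2253, 0], [0, 0, 0, 0.002, -0.0013, 0.2253, 0], [0, 0, 0, 0.002, -0.0013, 0.2253, 0], [0, 0, 0, 0.002, -0.0013, 0.2253, 0], [0, 0, 0, 0.002, -0.0013, 0.2253, 0], [0, 0, 0, 0.002, -0.0013, 0.2253, 0], [0, 0, 0, 0.002, -0.0013, 0.2253, 0], [0, 0, 0, 0.002, -0.0013, 0.2253, 0]],
  ],
  grip_force=30,
)

```text
clock: 3.82
position: [0.4287, 0.2347, 0.0428]
ee_rot: [-0.0, 1.0, 0.0, 0.0]
ft_force: [-0.7, 0.2, 5.8]
grip_width: 0.345
grasp_force: 29.4
```

To row units: -0.2257 m is -0.3009, -0.14 m is -0.1867.

>>> advance(
  segments=[
    [[0, 0, 0, 0, 0, -0.04, 0], [0, 0, 0, 0, 0, -0.1133, 0], [0, 0, 0, 0, 0, -0.18, 0], [0, 0, 0, -0.0267, -0.016, -0.2, 0], [0, 0, 0, -0.0867, -0.0507, -0.2, 0], [0, 0, 0, -0.1533, -0.0893, -0.2, 0], [0, 0, 0, -0.22, -0.128, -0.2, 0], [0, 0, 0, -0.2733, -0.16, -0.1867, 0], [0, 0, 0, -0.2973, -0.1733, -0.1467, 0], [0, 0, 0, -0.3009, -0.1756, -0.1, 0], [0, 0, 0, -0.3009, -0.1756, -0.06, 0], [0, 0, 0, -0.3009, -0.1756, -0.0333, 0], [0, 0, 0, -0.3009, -0.1756, -0.024, 0], [0, 0, 0, -0.3009, -0.1756, -0.02, 0], [0, 0, 0, -0.3009, -0.1756, -0.0173, 0], [0, 0, 0, -0.3009, -0.1756, -0.016, 0]],
  ],
)

```text
clock: 5.82
position: [0.6545, 0.1029, 0.055]
ee_rot: [-0.0, 1.0, 0.0, 0.001]
ft_force: [-0.2, -1.0, -1.1]
grip_width: 0.344
grasp_force: 29.9
```

```bash
python3 -c "
from h import *
print(manip.get_obs()['position']);cv2.imwrite('pics/s2.png',manip.camera('scene'))"
```

```text
[0.65454418 0.10288796 0.05503605]
```

View pics/s2.png

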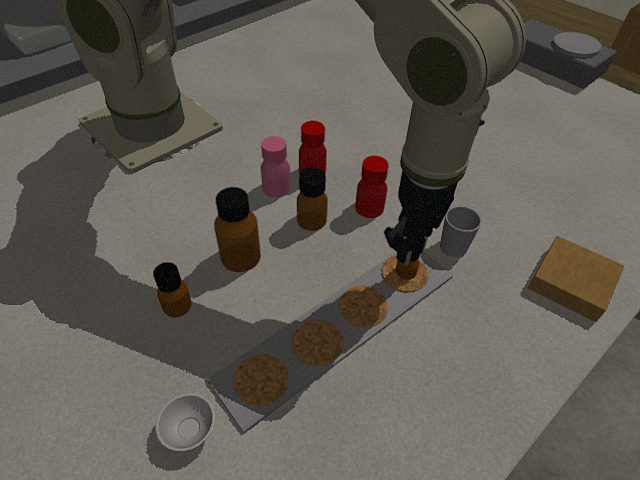

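bottle_25 stands over disc_1 at about (405,273), upright, with the beaker untouched. I'll release it, rise and go above bottle_50.

To row units: -0.3174 m is -0.4232, 0.2046 m is 0.2728.

>>> advance(
  segments=[
    [[0, 0, 0, 0, 0, 0.0013, 0], [0, 0, 0, 0, 0, 0.0013, 0.4], [0, 0, 0, 0, 0, 0.0013, 0.5], [0, 0, 0, 0, 0, 0.0013, 0.7], [0, 0, 0, 0, 0, 0.0013, 0.8], [0, 0, 0, 0, 0, -0.0267, 0.8], [0, 0, 0, 0, 0, -0.0933, 0.8], [0, 0, 0, 0, 0, -0.16, 0.9], [0, 0, 0, 0.0267, -0.0413, -0.2067, 1], [0, 0, 0, 0.0707, -0.1107, -0.2067, 1], [0, 0, 0, 0.1147, -0.1787, -0.2067, 1], [0, 0, 0, 0.1587, -0.2467, -0.2067, 1], [0, 0, 0, 0.2027, -0.3147, -0.2067, 1], [0, 0, 0, 0.2427, -0.3773, -0.2067, 1], [0, 0, 0, 0.2667, -0.4133, -0.2067, 1], [0, 0, 0, 0.2728, -0.4232, -0.2067, 1], [0, 0, 0, 0.2728, -0.4232, -0.2067, 1]],
  ],
)

```text
clock: 8.0
position: [0.45, -0.2145, 0.2101]
ee_rot: [0.0, 1.0, 0.0, 0.001]
ft_force: [0.8, -0.2, -0.2]
grip_width: 0.998
grasp_force: 0.0
```

```bash
python3 - <<'E'
from h import *
o=manip.get_obs();print(o['clock'],o['position'],o['ee_rot'])
cv2.imwrite('pics/w3.png',manip.camera('wrist'))
E
```

```text
8.0 [ 0.45002891 -0.21446233  0.21012933] [2.74851076e-05 9.99999732e-01 1.67983635e-04 7.12015717e-04]
```

View pics/w3.png

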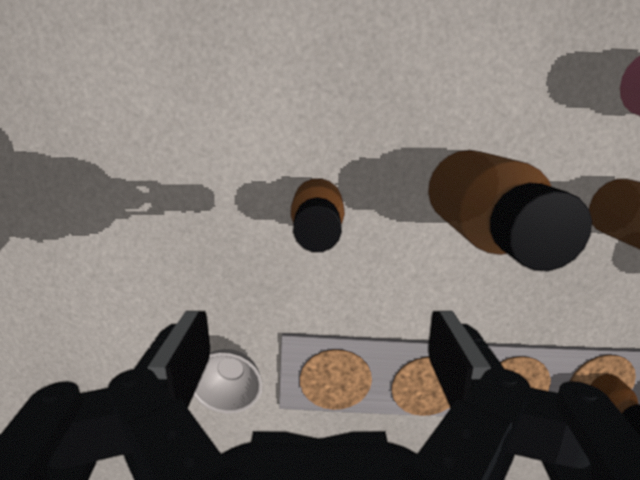

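The wrist view shows bottle_50's cap at (318,228), bottle_250's cap at (543,227), disc_4 at (335,379) and disc_3 at (421,386). bottle_25 stands on disc_1 at the right edge.

```bash
python3 - <<'E'
from h import *
print(atz('wrist',[[318,228]],.091), atz('wrist',[[543,227]],.143),atz('wrist',[[335,379],[421,386]],.012))
E
```

```text
[[ 0.44859347 -0.21416295  0.091     ]] [[ 0.43226491 -0.08405389  0.143     ]] [[ 0.64005021 -0.19606251  0.012     ]
 [ 0.64982534 -0.10300864  0.012     ]]
```

To row units: 0.152 m is 0.2027, 0.145 m is 0.1933.

>>> advance(
  segments=[
    [[0, 0, 0, 0.0009, 0, 0.0667, 1], [0, 0, 0, 0.0009, 0, 0.1333, 1], [0, 0, 0, 0.0009, 0, 0.1733, 1], [0, 0, 0, 0.0009, 0, 0.1933, 1], [0, 0, 0, 0.0009, 0, 0.2027, 1], [0, 0, 0, 0.0009, 0, 0.2027, 1], [0, 0, 0, 0.0009, 0, 0.2027, 0], [0, 0, 0, 0.0009, 0, 0.2027, 0], [0, 0, 0, 0.0009, 0, 0.2027, 0], [0, 0, 0, 0.0009, 0, 0.2027, 0], [0, 0, 0, 0.0009, 0, 0.2027, 0], [0, 0, 0, 0.0009, 0, 0.2027, 0], [0, 0, 0, 0.0009, 0, 0.2027, 0]],
  ],
  grip_force=30,
)

```text
clock: 9.68
position: [0.4493, -0.2148, 0.0578]
ee_rot: [-0.0, 1.0, -0.0, 0.0]
ft_force: [-0.0, 0.3, 5.9]
grip_width: 0.418
grasp_force: 29.8
```

To row units: 0.2175 m is 0.29, -0.2046 m is -0.2728.

>>> advance(
  segments=[
    [[0, 0, 0, 0, 0, -0.04, 0], [0, 0, 0, 0, 0, -0.1, 0], [0, 0, 0, -0.02, 0.0213, -0.1333, 0], [0, 0, 0, -0.064, 0.068, -0.1333, 0], [0, 0, 0, -0.1133, 0.12, -0.1333, 0], [0, 0, 0, -0.1627, 0.1733, -0.1333, 0], [0, 0, 0, -0.2133, 0.2267, -0.1333, 0], [0, 0, 0, -0.2507, 0.2667, -0.12, 0], [0, 0, 0, -0.2667, 0.284, -0.0933, 0], [0, 0, 0, -0.2728, 0.29, -0.06, 0], [0, 0, 0, -0.2728, 0.29, -0.0333, 0], [0, 0, 0, -0.2728, 0.29, -0.024, 0], [0, 0, 0, -0.2728, 0.29, -0.02, 0], [0, 0, 0, -0.2728, 0.29, -0.0173, 0], [0, 0, 0, -0.2728, 0.29, -0.016, 0], [0, 0, 0, -0.2728, 0.29, -0.0153, 0]],
  ],
)

```text
clock: 11.68
position: [0.654, 0.0027, 0.0698]
ee_rot: [-0.0, 1.0, 0.0, 0.001]
ft_force: [-1.5, -0.2, 7.1]
grip_width: 0.415
grasp_force: 31.0
```

```bash
python3 -c "
from h import *
print(manip.get_obs()['position']);cv2.imwrite('pics/s4.png',manip.camera('scene'))"
```

```text
[0.65403774 0.00273331 0.06982349]
```

View pics/s4.png

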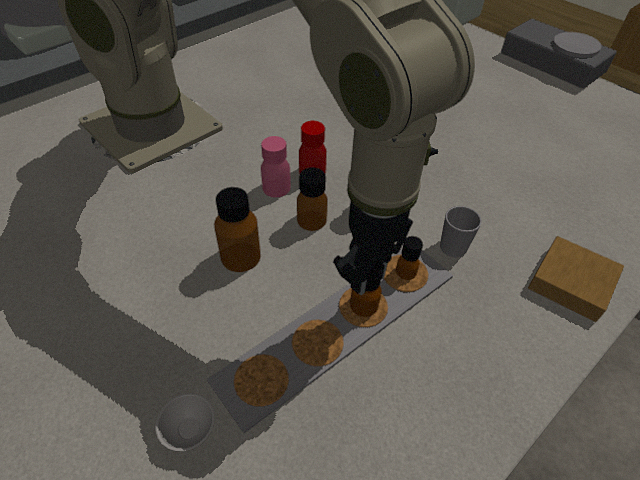

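bottle_50 is down on disc_2 at about (364,306), with 7 N of contact, and bottle_25 stands on disc_1. I'll release it and go above bottle_100.

To row units: 0.2012 m is 0.2683, 0.175 m is 0.2333.

>>> advance(
  segments=[
    [[0, 0, 0, 0, 0, 0, 0.5], [0, 0, 0, 0, 0, 0, 0.6], [0, 0, 0, 0, 0, 0, 0.75], [0, 0, 0, 0, 0, 0, 0.8], [0, 0, 0, 0, 0, -0.0267, 0.8], [0, 0, 0, 0, 0, -0.08, 0.8], [0, 0, 0, 0, 0, -0.1467, 0.9], [0, 0, 0, 0.04, 0.014, -0.2, 1], [0, 0, 0, 0.1067, 0.0373, -0.2, 1], [0, 0, 0, 0.1733, 0.06, -0.2, 1], [0, 0, 0, 0.2333, 0.0813, -0.2, 1], [0, 0, 0, 0.264, 0.092, -0.2, 1], [0, 0, 0, 0.2683, 0.0933, -0.2, 1], [0, 0, 0, 0.2683, 0.0933, -0.2, 1]],
  ],
)

```text
clock: 13.48
position: [0.453, 0.0725, 0.2197]
ee_rot: [0.0, 1.0, 0.0, 0.001]
ft_force: [0.5, -0.6, 0.3]
grip_width: 0.999
grasp_force: 0.0
```

```bash
python3 - <<'E'
from h import *
o=manip.get_obs();print(o['clock'],o['position'],o['ee_rot'])
cv2.imwrite('pics/w5.png',manip.camera('wrist'))
E
```

```text
13.475 [0.45299564 0.07251893 0.21972407] [1.38517619e-04 9.99999635e-01 3.23673574e-04 7.78068211e-04]
```

View pics/w5.png

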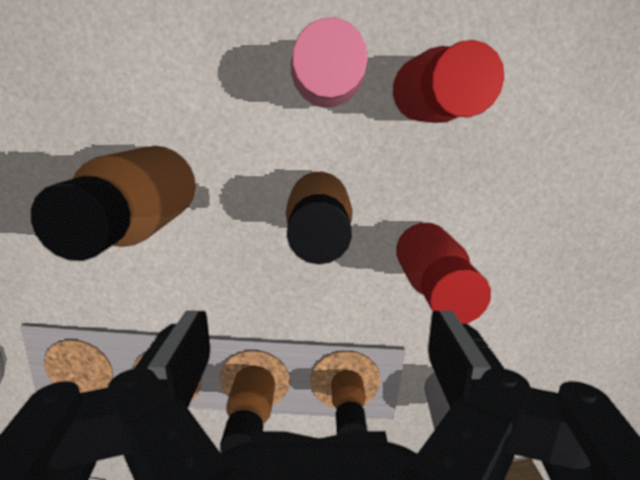

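The wrist view shows bottle_100's cap at (319,229), bottle_250's cap at (81,217), and bottle_50 and bottle_25 upright on discs 2 and 1. Disc_4 is at (78,365).

```bash
python3 - <<'E'
from h import *
print(atz('wrist',[[319,229]],.110), atz('wrist',[[81,217]],.143),atz('wrist',[[78,365]],.012))
E
```

```text
[[0.44923307 0.07259637 0.11      ]] [[ 0.4315025  -0.07035048  0.143     ]] [[ 0.63527547 -0.19411178  0.012     ]]
```

To row units: 0.142 m is 0.1893, 0.138 m is 0.184.

>>> advance(
  segments=[
    [[0, 0, 0, 0.0013, 0, 0.0667, 1], [0, 0, 0, 0.0013, 0, 0.1333, 1], [0, 0, 0, 0.0013, 0, 0.1667, 1], [0, 0, 0, 0.0013, 0, 0.184, 1], [0, 0, 0, 0.0013, 0, 0.1893, 1], [0, 0, 0, 0.0013, 0, 0.1893, 1], [0, 0, 0, 0.0013, 0, 0.1893, 0], [0, 0, 0, 0.0013, 0, 0.1893, 0], [0, 0, 0, 0.0013, 0, 0.1893, 0], [0, 0, 0, 0.0013, 0, 0.1893, 0], [0, 0, 0, 0.0013, 0, 0.1893, 0], [0, 0, 0, 0.0013, 0, 0.1893, 0]],
  ],
  grip_force=30,
)

```text
clock: 15.02
position: [0.4517, 0.073, 0.0775]
ee_rot: [-0.0, 1.0, 0.0, 0.001]
ft_force: [-0.8, -1.2, 5.7]
grip_width: 0.531
grasp_force: 30.3
```

To row units: -0.2005 m is -0.2673, -0.1687 m is -0.2249.

>>> advance(
  segments=[
    [[0, 0, 0, 0, 0, -0.04, 0], [0, 0, 0, 0, 0, -0.1067, 0], [0, 0, 0, 0, 0, -0.16, 0], [0, 0, 0, -0.0267, -0.0224, -0.1733, 0], [0, 0, 0, -0.0747, -0.0627, -0.1733, 0], [0, 0, 0, -0.1253, -0.1053, -0.1733, 0], [0, 0, 0, -0.176, -0.148, -0.1733, 0], [0, 0, 0, -0.224, -0.188, -0.1667, 0], [0, 0, 0, -0.2533, -0.2133, -0.1333, 0], [0, 0, 0, -0.2673, -0.2249, -0.0933, 0], [0, 0, 0, -0.2673, -0.2249, -0.06, 0], [0, 0, 0, -0.2673, -0.2249, -0.036, 0], [0, 0, 0, -0.2673, -0.2249, -0.024, 0], [0, 0, 0, -0.2673, -0.2249, -0.02, 0], [0, 0, 0, -0.2673, -0.2249, -0.0173, 0], [0, 0, 0, -0.2673, -0.2249, -0.016, 0], [0, 0, 0, -0.2673, -0.2249, -0.0153, 0]],
  ],
)

```text
clock: 17.15
position: [0.6524, -0.0959, 0.0896]
ee_rot: [-0.0, 1.0, 0.0, 0.001]
ft_force: [-3.1, -0.0, 8.1]
grip_width: 0.534
grasp_force: 32.2
```

```bash
python3 -c "
from h import *
print(manip.get_obs()['position']);cv2.imwrite('pics/s6.png',manip.camera('scene'))"
```

```text
[ 0.65243621 -0.09586023  0.08958152]
```

View pics/s6.png

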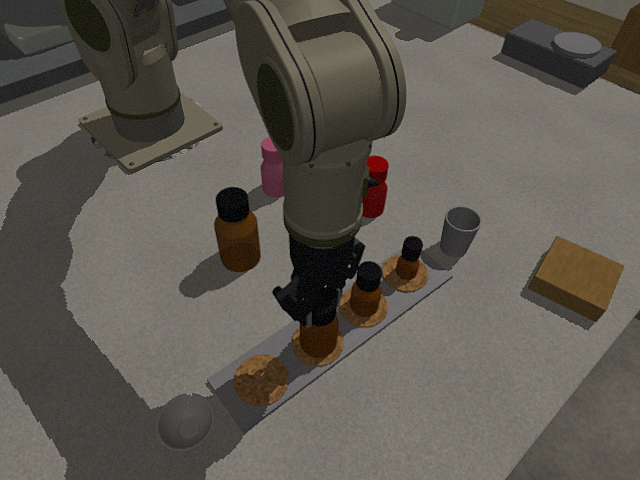

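bottle_100 is down on disc_3 at about (318,344), with bottles 25 and 50 upright. I'll release it and go above bottle_250.

To row units: 0.2175 m is 0.29, -0.16 m is -0.2133.

>>> advance(
  segments=[
    [[0, 0, 0, 0, 0, 0, 0.65], [0, 0, 0, 0, 0, 0, 0.75], [0, 0, 0, 0, 0, 0, 0.85], [0, 0, 0, 0, 0, 0, 0.85], [0, 0, 0, 0, 0, -0.0267, 0.85], [0, 0, 0, 0, 0, -0.08, 0.85], [0, 0, 0, 0, 0, -0.1467, 0.9], [0, 0, 0, 0.04, 0.004, -0.2, 1], [0, 0, 0, 0.1067, 0.0093, -0.2133, 1], [0, 0, 0, 0.1733, 0.0147, -0.2133, 1], [0, 0, 0, 0.24, 0.02, -0.2133, 1], [0, 0, 0, 0.28, 0.024, -0.2133, 1], [0, 0, 0, 0.29, 0.0247, -0.2133, 1], [0, 0, 0, 0.29, 0.0247, -0.2133, 1]],
  ],
)

```text
clock: 18.95
position: [0.4348, -0.0775, 0.2493]
ee_rot: [0.0, 1.0, 0.0, 0.001]
ft_force: [-0.0, -0.0, -0.1]
grip_width: 0.999
grasp_force: 0.0
```

```bash
python3 - <<'E'
from h import *
o=manip.get_obs();print(o['clock'],o['position'],o['ee_rot'])
cv2.imwrite('pics/w7.png',manip.camera('wrist'))
E
```

```text
18.95 [ 0.43476882 -0.07753012  0.24929705] [1.99820944e-05 9.99999466e-01 3.66681466e-04 9.66228583e-04]
```

View pics/w7.png

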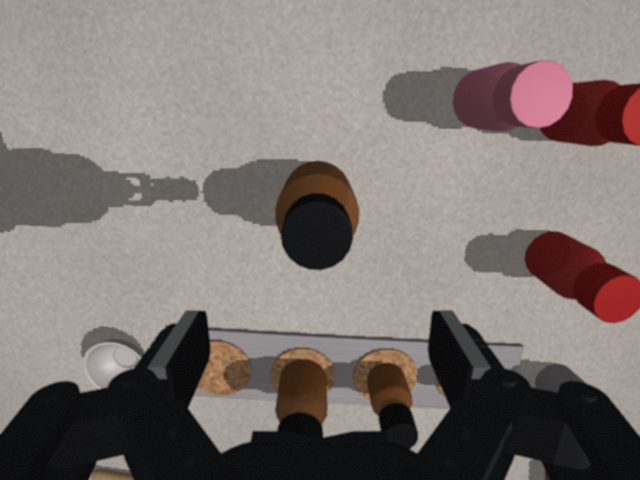

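The wrist view shows bottle_250's cap centred between the fingers at (317,232), with bottles 100 and 50 standing on their discs. I'll grasp it.

To row units: 0.139 m is 0.1853, 0.134 m is 0.1787.

>>> advance(
  segments=[
    [[0, 0, 0, 0.0013, 0, 0.0667, 1], [0, 0, 0, 0.0013, 0, 0.1267, 1], [0, 0, 0, 0.0013, 0, 0.1627, 1], [0, 0, 0, 0.0013, 0, 0.1787, 1], [0, 0, 0, 0.0013, 0, 0.1853, 1], [0, 0, 0, 0.0013, 0, 0.1853, 1], [0, 0, 0, 0.0013, 0, 0.1853, 0], [0, 0, 0, 0.0013, 0, 0.1853, 0], [0, 0, 0, 0.0013, 0, 0.1853, 0], [0, 0, 0, 0.0013, 0, 0.1853, 0], [0, 0, 0, 0.0013, 0, 0.1853, 0], [0, 0, 0, 0.0013, 0, 0.1853, 0]],
  ],
  grip_force=40,
)

```text
clock: 20.5
position: [0.4339, -0.0775, 0.1101]
ee_rot: [-0.0, 1.0, 0.0, 0.001]
ft_force: [-0.6, -0.2, 5.9]
grip_width: 0.579
grasp_force: 40.9
```

To row units: -0.2075 m is -0.2767, -0.118 m is -0.1573.

>>> advance(
  segments=[
    [[0, 0, 0, 0, 0, -0.04, 0], [0, 0, 0, 0, 0, -0.1067, 0], [0, 0, 0, 0, 0, -0.1667, 0], [0, 0, 0, -0.0267, -0.0152, -0.1867, 0], [0, 0, 0, -0.0747, -0.0427, -0.1867, 0], [0, 0, 0, -0.1307, -0.0747, -0.1867, 0], [0, 0, 0, -0.1867, -0.1067, -0.1867, 0], [0, 0, 0, -0.2333, -0.1333, -0.1867, 0], [0, 0, 0, -0.264, -0.1507, -0.1733, 0], [0, 0, 0, -0.2767, -0.1573, -0.1333, 0], [0, 0, 0, -0.2767, -0.1573, -0.0933, 0], [0, 0, 0, -0.2767, -0.1573, -0.06, 0], [0, 0, 0, -0.2767, -0.1573, -0.036, 0], [0, 0, 0, -0.2767, -0.1573, -0.024, 0], [0, 0, 0, -0.2767, -0.1573, -0.02, 0], [0, 0, 0, -0.2767, -0.1573, -0.0173, 0], [0, 0, 0, -0.2767, -0.1573, -0.016, 0], [0, 0, 0, -0.2767, -0.1573, -0.0153, 0]],
  ],
)

```text
clock: 22.75
position: [0.6415, -0.1956, 0.1222]
ee_rot: [-0.0, 1.0, -0.0, 0.001]
ft_force: [-1.1, 0.2, 7.2]
grip_width: 0.571
grasp_force: 43.7
```

```bash
python3 -c "
from h import *
print(manip.get_obs()['position']);cv2.imwrite('pics/s8.png',manip.camera('scene'))"
```

```text
[ 0.64149319 -0.19558291  0.12219631]
```

View pics/s8.png

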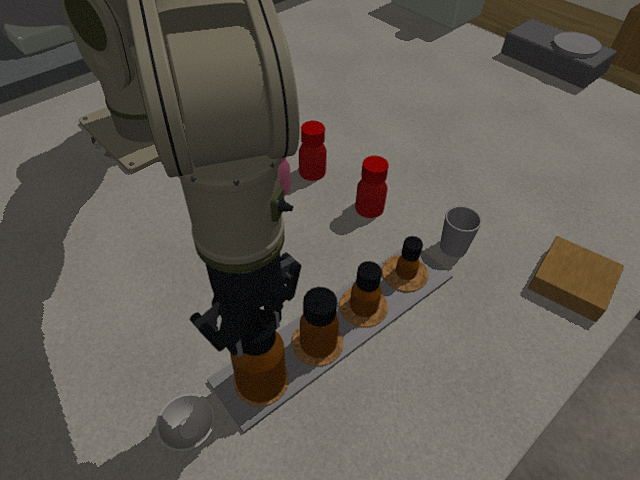

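bottle_250 is down on disc_4 at about (261,380), and the other three stand upright in order. I'll release it and move clear.

To row units: 0.22 m is 0.2933, 0.18 m is 0.24.

>>> advance(
  segments=[
    [[0, 0, 0, 0, 0, 0, 0.7], [0, 0, 0, 0, 0, 0, 0.8], [0, 0, 0, 0, 0, 0, 0.9], [0, 0, 0, 0, 0, 0, 0.9], [0, 0, 0, 0, 0, -0.0267, 0.9], [0, 0, 0, 0, 0, -0.08, 0.9], [0, 0, 0, 0, 0, -0.1467, 0.9], [0, 0, 0, 0.04, 0, -0.2, 1], [0, 0, 0, 0.1067, 0, -0.2, 1], [0, 0, 0, 0.1733, 0, -0.2, 1], [0, 0, 0, 0.24, 0, -0.2, 1], [0, 0, 0, 0.2933, 0, -0.2, 1], [0, 0, 0, 0.2933, 0, -0.2, 1]],
  ],
)

```text
clock: 24.42
position: [0.4189, -0.1963, 0.2725]
ee_rot: [0.001, 1.0, 0.001, 0.002]
ft_force: [1.1, 0.1, 0.4]
grip_width: 0.999
grasp_force: 0.0
```

```bash
python3 - <<'E'
from meas import *
cv2.imwrite('pics/t9.png',im['top']);cv2.imwrite('pics/s9.png',im['scene'])
D=np.array([[.6543,.103],[.6539,.0027],[.6526,-.0957],[.6427,-.1954]])
for (k,(r,_,_)),d,h in zip(seeds.items(),D,[.087,.103,.122,.155]):
    obs={}
    for n in im:
        p=proj(n,[[*d,h-.01]])[0]; b,c=near(blobs(dark[n],60),p); obs[n]=np.array([b[0]-.5,b[1]-.5,b[0]+b[2]-.5,b[1]+b[3]-.5])
    x,e=fit(obs,r/1e3,.03,[*d,h]); print(k,np.round(x,4),np.round((x[:2]-d)*1e3,1),e)
E
```

```text
bottle_25 [0.6551 0.1037 0.0852] [0.8 0.7] [-1.7 -1.4  0.7  1.  -1.5 -0.6  0.6  1. ]
bottle_50 [0.6547 0.0034 0.101 ] [0.8 0.7] [-2.  -1.6  0.9  1.7 -0.3 -0.7  0.1  1.1]
bottle_100 [ 0.6531 -0.0958  0.1203] [ 0.5 -0.1] [-1.5 -1.   1.7  1.9  0.9 -0.4 -0.6  0.5]
bottle_250 [ 0.6428 -0.1952  0.1506] [0.1 0.2] [-3.4 -1.1  0.7  1.3 -0.5 -0.6  0.3  0.8]
```

View pics/t9.png

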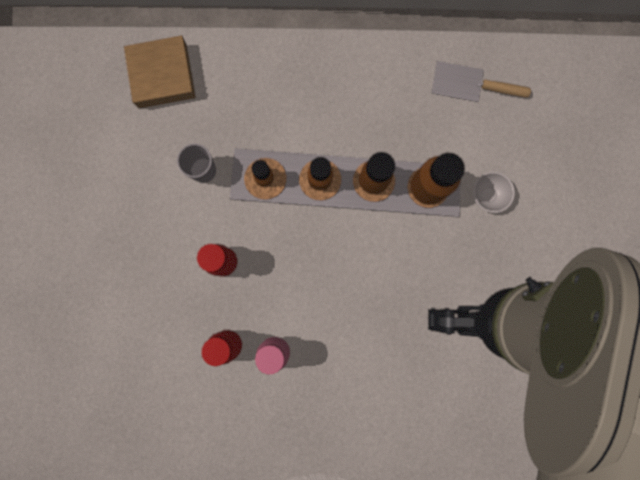

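View pics/s9.png

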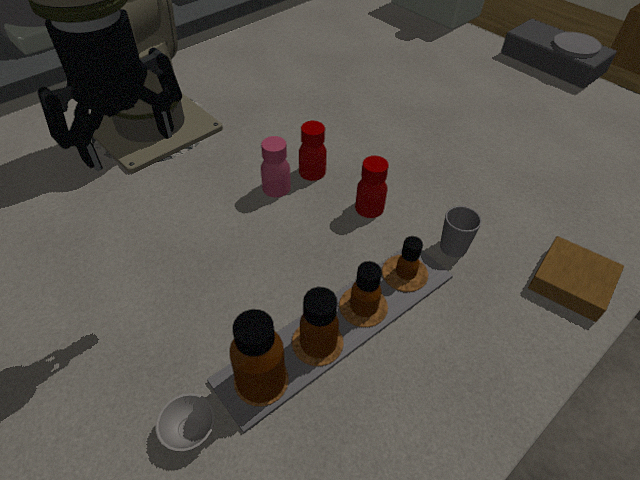

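In both views all four bottles stand in order, about 1 mm from their disc centres. The beaker, at (196,162) in the top view, and the dish, at (495,193), have not moved.

>>> advance(
  segments=[
    [[0, 0, 0, 0, 0, 0, 1], [0, 0, 0, 0, 0, 0, 1]],
  ],
)

```text
clock: 24.78
position: [0.4213, -0.1954, 0.2707]
ee_rot: [-0.0, 1.0, -0.0, -0.0]
ft_force: [-0.5, -0.9, -0.9]
grip_width: 1.003
grasp_force: 0.0
```

```bash
python3 -c "
from workcell import manip
print(manip.hand_in())"
```

```text
the job is handed in; nothing more can be done
None
```

The job is handed in at about 25 s: all four bottles stand upright in size order from beaker to dish, each about 1 mm from its disc's centre by the final camera fit, with the beaker and dish where they were; no verdict came back.

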